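Hold the hidden bolt head while the nut runs up

ROBOT

A 6-joint arm with a two-finger parallel gripper is mounted at the origin on a cart in front of the work surface, level with it; the furniture and walls round the work are solid. World frame = base frame: x ahead of the robot, y to its left, z up, the work surface at z = 0. Lengths are in m, angles in rad, forces in N, time in s.
With the tool pointing down it reaches from about 0.3 to 0.875 m from the base axis. Payload 4.2 kg.
Tool frame: the origin (TCP) lies midway between the tips of the shut fingers; the grasp point (between the pads) lies 19 mm behind it; z points along the fingers, y is the line along which they close (so a half turn about z gives the same grasp; the last joint's range is limited). The gripper opens to 85 mm and grips with 20 to 120 N. Pads are 22 mm wide; open, the fingers measure 114 mm over their backs; the gripper's body (76 mm by 85 mm) begins 54 mm behind the grasp point. The pads swing forward as they close: fully open they stand 13 mm farther back than shut.
Start: joints at [-1.348, 0.32, 1.565, -0, 1.257, -0.02], TCP at [0.138, -0.558, 0.231] pointing down, gripper open.
Joint ranges: [-3.11, 3.11], [-0.84, 2.01], [0.21, 2.61], [-1.34, 4.49], [0.05, 2.63], [-2.56, 2.56]. Speed limits (rad/s): [2.57, 2.57, 3.14, 3.14, 3.14, 3.14].

INTERFACE

Orientations are given as a unit quaternion [w, x, y, z].
In Python, from plant import env gives the robot as it stands. The module is installed in compiled form; this text tells all that it offers.
- The arm moves only by the tool apply_moves, never from a script. Its argument "targets" is a list of rows, each an object with "dp": the shift along the world's x, y, z in units of 0.2 m (1.0 is 0.2 m), a list of three; "delta_rot": the turn, a rotation vector about the world's x, y, z in units of 90 degrees (1.0 is 90 degrees), a list of three; "grip": the closure, from -1 (fully open) to 1 (shut). In form: [{"dp": [dx, dy, dz], "delta_rot": [wx, wy, wz], "grip": grip}, ...]. A call has 1 to 20 rows; each row is the pose to reach, as a shift and turn from the pose commanded when the call began; what a row does not reach only later rows make up. A row lasts 1/10 s, in which the tool goes at most 50 mm and 8.59 degrees, less where a joint would pass 70% of its speed; a pose out of reach is approached as far as the arm can. A call with a number of a shift or a turn outside -1 to 1 is refused whole. A call with a gripper value outside its range is refused whole. The fingers move at their own pace and stop on an object; "squeeze" is the grip in N (left out, the last holds). Time passes only in rows, so rows that repeat a pose let the fingers close. It gives the time, the measured TCP pose, the force, the opening and the grip force at its end, in the units of the state.
- env.state(): the state, without advancing time (a new reading comes with each control period).
- env.get_image(name): name is "side" or "top"; returns a dict with "img" (400x640x3 uint8, red, green, blue), "fovy" (degrees; the focal length in pixels is half the picture's height over the tangent of half this angle, whatever the lens; pixels are square), "cx", "cy" (the principal point, pixels), "dist" ([k1, k2, p1, p2, k3] as OpenCV has them; the pictures are not rectified), "cam_to_world" (4x4, takes a point from camera to world coordinates). Camera axes: x right, y up, looking along -z (the intrinsics and any distortion apply to the point x, -y, -z); pixel columns grow to the right and rows downward; lengths in m; the calibration is good to about 2 mm. A picture is of the moment at which its call begins. There is no depth.
- env.sign_off(): hands the job in; it is judged then, once.
The state is a dict: "t": time; "q": joint angles; "qd": joint speeds; "joint_efforts": joint torques, N m; "eef_pos": TCP position; "orientation": TCP orientation; "ft_force": force on the tool from outside, world axes, zero at the start; "moment": the same for the moment, N m; "finger_gap": opening from 0.0 (shut) to 1.0 (fully open); "grasp_force": force on a finger pad.
Only numpy, scipy, OpenCV 4.12 (cv2) and the standard library are available. Lean on these libraries where they do the work, as an engineer would, in place of code of your own. Each camera call takes 0.05 s, during which the arm holds its last target. There are 200 camera calls.

TASK

The slow nut runner is turning the nut on the front of the bracket, but the bolt just spins with it. Reach down into the narrow gap behind the bracket, grip the hidden brass bolt head with both fingers and hold it from turning until the nut has run up tight against the bracket (about ten seconds), and finish still holding the head. Grip lightly, no more than 50 N a finger, because brass marks; do not lean on the bracket, the plate behind it or the motor, and leave the small things lying around alone.

Things in the scene. Friction and masses are not known exactly. Their poses are not given: they have to be found in the camera images.
- fixture: Nut-running station, fixed to the worktop. Origin on the worktop under the bracket's rear face; z up; x along the bolt axis, from the motor (-x, robot side) to the bolt head (+x). Grey base 200 x 90 x 10 mm (x -136 to 64). Blue motor, 54 mm in diameter, and spindle: x -134 to -25, top at z 102.
- station: All that stands on the grey base: bracket, rear plate and motor. Origin in the middle of the top rear edge of the upright aluminium bracket: 80 mm wide (y), 6 mm thick (fixture x -6 to 0), top at z 98 mm. Behind it (+x) lies the gap, 48 mm wide, open above and at both sides, its floor at z 14 mm. Same axes as the fixture.
- rear_plate_top (a point): Middle of the top front edge of the dark plate on the far side of the gap: 80 mm wide, 6 mm thick (fixture x 48 to 54), top at z 98 mm.
- bolt_head (a point): Centre of the brass hexagonal bolt head, on the bolt axis in the middle of the gap: fixture x 24, y 0, z 75 mm. 24 mm across flats, 18 mm long, on a round neck 20 mm in diameter. x is the bolt axis; one pair of flats is square to this point's y. Free, it turns about +x at 0.6 rad/s with a mere 0.02 N m, so closing fingers turn it flat to themselves; with the nut tight, 0.08 N m.
- nut (a joint): Travel of the nut along the bolt towards the bracket, in m: 0 as at the start (6.4 mm clear of the bracket), 0.0064 tight. It advances 1.6 mm per radian that nut and bolt turn against each other, so only while the bolt is held: about 0.7 mm/s, some 9 s in all. It does not run back.
- nut_2 (a point): Loose hexagonal nut, 21 x 24 x 22 mm, to be left alone; the point is its centre, 11 mm above the worktop.
- spark_plug (a point): Loose spark plug, 18 x 78 x 18 mm, lying along its own y, to be left alone; the point is its centre, 9 mm above the worktop.
- feeler_gauge (a point): Loose steel feeler gauge, 22 x 95 x 14 mm, lying along its own y, to be left alone; the point is its centre, 7 mm above the worktop.

How it is judged:
By the outcome, as a careful person would: the job done as asked, in the order asked, and still so for the second after the job is handed in, while the arm keeps its last pose, push and grip.
It also fails if it takes over 48 s, if anything falls off the work surface, if the arm or the gripper's body presses on something with over 40 N, if the wrist force passes 120 N, or if a joint passes its speed limit or range.

## Working session

There is one attempt and no reset: what is moved stays moved. The work goes in short steps, Python scripts to look and compute and a tool call to move; the robot and the scene stay as the last step left them, time stands still between calls to the robot, and variables do not carry over. Pictures are saved under pics/ and viewed, at most 10 in all, crops included, and the job is handed in when it is done.

Besides the shell and the picture viewer there is one more tool, called after "Call:" as a command line: name --argument value ..., lists and objects as JSON in quotes. apply_moves: Moves the arm, as the interface text tells. Its arguments: {"type":"object","properties":{"targets":{"type":"array"},"squeeze":{"type":"number"}},"required":["targets"]}

```bash
mkdir -p pics
cat > h.py <<'E'
import numpy as np, cv2
from plant import env
def cam(name,fn=None):
    d=env.get_image(name)
    if fn: cv2.imwrite(fn,cv2.cvtColor(d["img"],cv2.COLOR_RGB2BGR))
    return d
def K(d):
    f=d["img"].shape[0]/2/np.tan(np.radians(d["fovy"])/2)
    return np.array([[f,0,d["cx"]],[0,f,d["cy"]],[0,0,1]]),np.array(d["dist"],float)
def proj(d,P):
    T=np.linalg.inv(np.array(d["cam_to_world"])); P=np.atleast_2d(P).astype(float)
    c=P@T[:3,:3].T+T[:3,3]; c=c*[1,-1,-1]
    k,di=K(d); return cv2.projectPoints(c,np.zeros(3),np.zeros(3),k,di)[0][:,0]
def atz(d,uv,z):
    k,di=K(d); uv=np.atleast_2d(uv).astype(float)
    n=cv2.undistortPoints(uv[:,None],k,di)[:,0]
    T=np.array(d["cam_to_world"]); r=np.c_[n[:,0],-n[:,1],-np.ones(len(n))]@T[:3,:3].T
    z=np.broadcast_to(z,len(n)); return T[:3,3]+r*((z-T[2,3])/r[:,2])[:,None]
E
python3 - <<'E'
from h import *
for n in("top","side"):
    d=cam(n,f"pics/{n}1.png"); print(n,d["fovy"],np.round(d["cam_to_world"],3).tolist(),d["dist"])
print(env.state())
E
```

```text
top 53.06215337573729 [[-0.001, 0.993, -0.122, 0.395], [-1.0, -0.004, -0.02, 0.402], [-0.021, 0.122, 0.992, 0.922], [0.0, 0.0, 0.0, 1.0]] [0.02717894 0.         0.         0.         0.        ]
side 50.44282517118978 [[0.997, 0.05, -0.055, 0.473], [-0.074, 0.68, -0.73, -0.192], [0.001, 0.732, 0.682, 0.661], [0.0, 0.0, 0.0, 1.0]] [-0.07378692  0.          0.          0.          0.        ]
{'t': 0.1, 'q': array([-1.34799910e+00,  3.20235823e-01,  1.56554862e+00,  1.09599417e-05,
        1.25736099e+00, -1.99903257e-02]), 'qd': array([-3.12854823e-04, -3.16541123e-03, -3.21256784e-03,  3.79635790e-04,
       -9.35072297e-05,  1.14267224e-03]), 'joint_efforts': array([ 1.88930853e-04, -4.16408837e+01, -2.34703857e+01, -8.10114761e-05,
        4.90515260e-03, -1.59945529e-06]), 'eef_pos': array([ 0.13815422, -0.5577343 ,  0.23056507]), 'orientation': array([-7.72929004e-04,  9.92640726e-01,  1.21094124e-01, -7.34088365e-05]), 'ft_force': array([-0.40967957, -0.57226348, -0.5438586 ]), 'moment': array([-0.02136887, -0.01933525, -0.03195777]), 'grasp_force': 0.0, 'finger_gap': 0.9972436816709676}
```

View pics/top1.png

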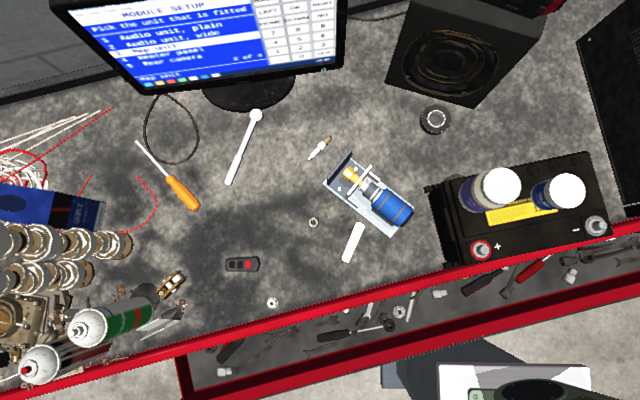

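View pics/side1.png

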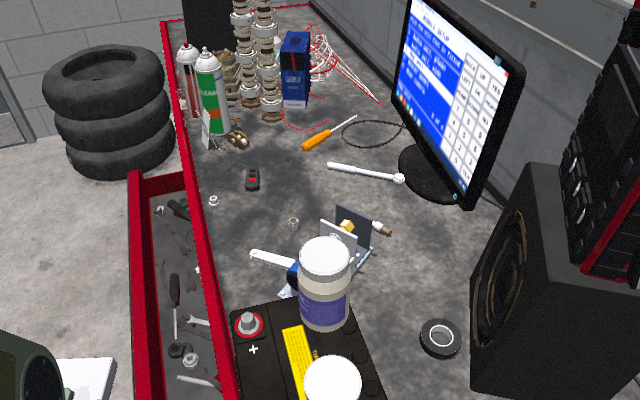

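The top view shows the station around (368,193), with the brass head at about (350,174), the motor at (390,207), and the rear plate at the upper left. The spark plug is at (318,148), the gauge at (352,243) and the nut at (313,222). In the side view a bottle hides the motor, and the head is at (347,226). I'll zoom in on both.

Run:
```python
import cv2,numpy as np
a=cv2.imread("pics/top1.png")[125:265,290:430]; b=cv2.imread("pics/side1.png")[190:310,240:400]
cv2.imwrite("pics/crop1.png",cv2.resize(a,None,fx=4.2,fy=4.2,interpolation=cv2.INTER_CUBIC))
cv2.imwrite("pics/crop2.png",cv2.resize(b,None,fx=5,fy=5,interpolation=cv2.INTER_CUBIC))
```

```text
(no output)
```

View pics/crop1.png

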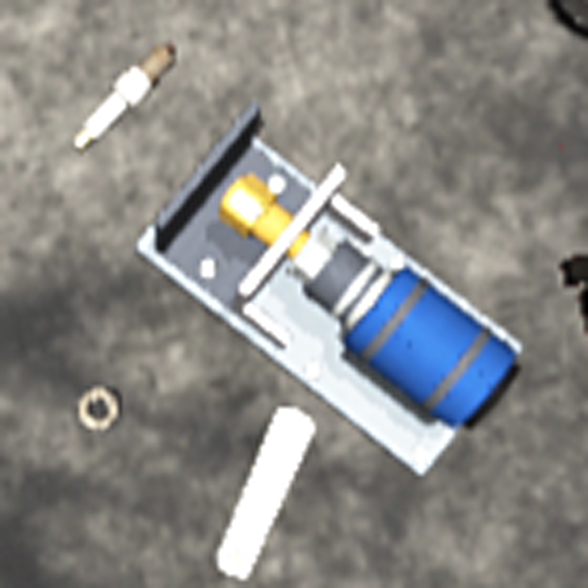

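View pics/crop2.png

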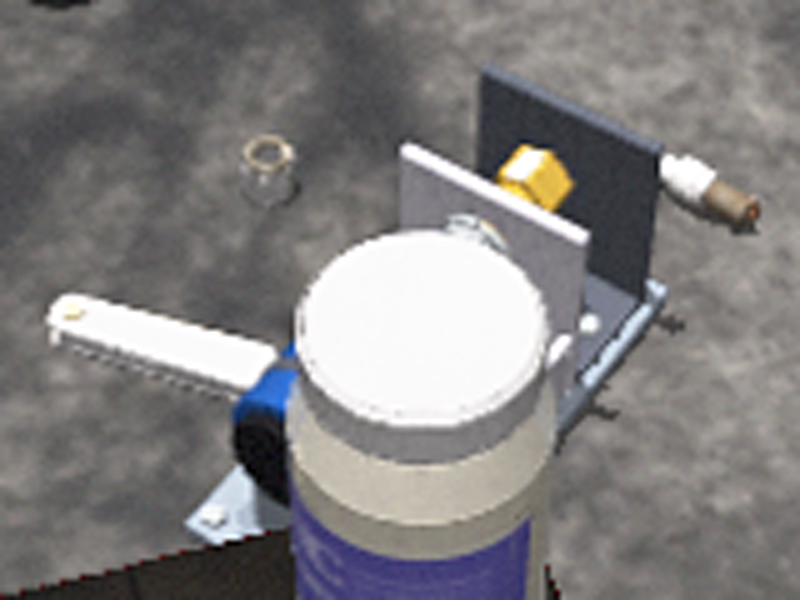

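```bash
cat > fit.py <<'E'
from h import *
from scipy.optimize import least_squares
T=[((341,169),(-3,-40,98)),((244,292),(-3,40,98)),((257,108),(51,-40,98)),((161,238),(51,40,98)),((425,473),(-136,45,10)),((148,233),(64,45,10)),((520,350),(-136,-45,10)),((243,203),(24,0,87))]
S=[((403,147),(-3,40,98)),((588,238),(-3,-40,98)),((485,68),(51,40,98)),((660,150),(51,-40,98)),((662,288),(64,-45,10)),((188,522),(-136,45,10))]
dt,ds=cam("top"),cam("side")
def unp(L,s,o): return (np.array([a for a,_ in L])+.5)/s-.5+o, np.array([b for _,b in L])/1000
ut,pt=unp(T,4.2,(290,125)); us,ps=unp(S,5,(240,190))
def W(p,P): c,s=np.cos(p[2]),np.sin(p[2]); return P@np.array([[c,s,0],[-s,c,0],[0,0,1]])+[p[0],p[1],0]
def res(p,st=1,ss=1): return np.r_[st*(proj(dt,W(p,pt))-ut).ravel(),ss*(proj(ds,W(p,ps))-us).ravel()]
p0=np.r_[atz(dt,[368,180],0)[0][:2],.9]
for a in((1,1),(1,0),(0,1)):
    r=least_squares(lambda p:res(p,*a),p0,loss="soft_l1"); print(a,r.x.round(4))
    if a==(1,1): p=r.x; print(r.fun.reshape(-1,2).round(1).tolist())
st=env.state(); print("head",W(p,np.array([[.024,0,.075]])),"yaw",np.degrees(p[2]))
L=np.array([(318,148),(352,243),(313,222)]); print(atz(dt,L,[.009,.007,.011]).round(3).tolist())
print(atz(dt,[(495,187),(558,192)],.25).round(3).tolist(), st["eef_pos"])
E
python3 fit.py
```

```text
(1, 1) [0.5456 0.3359 0.8921]
[[0.4, -0.3], [-0.3, 0.0], [0.1, -1.5], [-0.9, -3.1], [-0.5, 0.6], [-3.6, 3.2], [1.1, -1.0], [1.4, -0.5], [-0.5, 0.1], [-0.5, 0.1], [-1.0, -0.6], [0.1, -0.1], [1.5, 0.1], [-1.4, 0.7]]
(1, 0) [0.5446 0.3358 0.8946]
(0, 1) [0.5464 0.3361 0.8928]
head [[0.56068136 0.35456171 0.075     ]] yaw 51.113848253583996
[[0.634, 0.422, 0.009], [0.414, 0.345, 0.007], [0.461, 0.433, 0.011]]
[[0.502, 0.12, 0.25], [0.493, 0.018, 0.25]] [ 0.13819813 -0.55786092  0.23081588]
```

Run:
```python
from h import *
dt,ds=cam("top"),cam("side")
for a,b in(((502,187),(325,257)),((567,190),(332,378))):
    P=min(((np.hypot(*(proj(ds,atz(dt,a,z))[0]-b)),z) for z in np.arange(.1,.5,.005)))
    print(P,atz(dt,a,P[1])[0].round(3))
```

```text
(np.float64(4.2096611899573535), np.float64(0.28000000000000014)) [0.497 0.122 0.28 ]
(np.float64(1.8706196827231605), np.float64(0.23500000000000013)) [ 0.499 -0.006  0.235]
```

Call:
apply_moves --targets '[{"dp":[0,0,1],"delta_rot":[0,0,0],"grip":-1},{"dp":[0,0,1],"delta_rot":[0,0,0],"grip":-1},{"dp":[0,0,1],"delta_rot":[0,0,0],"grip":-1},{"dp":[0,0,1],"delta_rot":[0,0,0],"grip":-1},{"dp":[0,0,1],"delta_rot":[0,0,0],"grip":-1}]' --squeeze 30

```text
t: 0.8
eef_pos: [0.1386, -0.5597, 0.4394]
orientation: [0.008, 0.993, 0.121, 0.001]
ft_force: [0.3, -0.3, 1.4]
finger_gap: 0.999
grasp_force: 0.0
```

Call:
apply_moves --targets '[{"dp":[0.42,0.91,0],"delta_rot":[0,0,0.413],"grip":-1},{"dp":[0.42,0.91,0],"delta_rot":[0,0,0.413],"grip":-1},{"dp":[0.42,0.91,0],"delta_rot":[0,0,0.413],"grip":-1},{"dp":[0.42,0.91,0],"delta_rot":[0,0,0.413],"grip":-1},{"dp":[0.42,0.91,0],"delta_rot":[0,0,0.413],"grip":-1}]'

```text
t: 1.3
eef_pos: [0.2236, -0.3714, 0.4322]
orientation: [0.0, 0.9, 0.435, 0.001]
ft_force: [0.5, -0.7, -0.4]
finger_gap: 1.002
grasp_force: 0.0
```

Call:
apply_moves --targets '[{"dp":[0.42,0.91,0],"delta_rot":[0,0,0],"grip":-1},{"dp":[0.42,0.91,0],"delta_rot":[0,0,0],"grip":-1},{"dp":[0.42,0.91,0],"delta_rot":[0,0,0],"grip":-1},{"dp":[0.42,0.91,0],"delta_rot":[0,0,0],"grip":-1},{"dp":[0.42,0.91,0],"delta_rot":[0,0,0],"grip":-1}]'

```text
t: 1.8
eef_pos: [0.3078, -0.1893, 0.4313]
orientation: [-0.0, 0.9, 0.436, 0.001]
ft_force: [-0.1, -0.5, -0.1]
finger_gap: 0.997
grasp_force: 0.0
```

Call:
apply_moves --targets '[{"dp":[0.42,0.91,0],"delta_rot":[0,0,0],"grip":-1},{"dp":[0.42,0.91,0],"delta_rot":[0,0,0],"grip":-1},{"dp":[0.42,0.91,0],"delta_rot":[0,0,0],"grip":-1},{"dp":[0.42,0.91,0],"delta_rot":[0,0,0],"grip":-1},{"dp":[0.42,0.91,0],"delta_rot":[0,0,0],"grip":-1}]'

```text
t: 2.3
eef_pos: [0.3918, -0.0081, 0.4303]
orientation: [-0.001, 0.9, 0.435, -0.0]
ft_force: [-1.0, -1.0, 0.1]
finger_gap: 1.0
grasp_force: 0.0
```

Call:
apply_moves --targets '[{"dp":[0.42,0.91,0],"delta_rot":[0,0,0],"grip":-1},{"dp":[0.42,0.91,0],"delta_rot":[0,0,0],"grip":-1},{"dp":[0.42,0.91,0],"delta_rot":[0,0,0],"grip":-1},{"dp":[0.42,0.91,0],"delta_rot":[0,0,0],"grip":-1},{"dp":[0.42,0.91,0],"delta_rot":[0,0,0],"grip":-1}]'

```text
t: 2.8
eef_pos: [0.4765, 0.1727, 0.4288]
orientation: [-0.001, 0.901, 0.433, -0.001]
ft_force: [-0.0, -0.4, -0.8]
finger_gap: 1.001
grasp_force: 0.0
```

Call:
apply_moves --targets '[{"dp":[0.42,0.91,0],"delta_rot":[0,0,0],"grip":-1},{"dp":[0.42,0.91,0],"delta_rot":[0,0,0],"grip":-1},{"dp":[0.42,0.91,0],"delta_rot":[0,0,0],"grip":-1},{"dp":[0.42,0.91,0],"delta_rot":[0,0,0],"grip":-1},{"dp":[0.42,0.91,0],"delta_rot":[0,0,0],"grip":-1}]'

```text
t: 3.3
eef_pos: [0.5612, 0.3545, 0.4261]
orientation: [-0.0, 0.902, 0.432, -0.003]
ft_force: [0.6, 0.2, -0.3]
finger_gap: 1.004
grasp_force: 0.0
```

Run:
```python
from h import *
s=env.state();print(s["eef_pos"],s["orientation"],s["q"])
```

```text
[0.56117134 0.35452289 0.4261207 ] [-1.94870618e-05  9.01796579e-01  4.32152700e-01 -2.64082860e-03] [5.45847362e-01 4.42432995e-01 9.01352478e-01 5.76108900e-04
 1.80305911e+00 1.22301442e+00]
```

Call:
apply_moves --targets '[{"dp":[0,0,-1],"delta_rot":[0,0,0],"grip":-1},{"dp":[0,0,-1],"delta_rot":[0,0,0],"grip":-1},{"dp":[0,0,-1],"delta_rot":[0,0,0],"grip":-1},{"dp":[0,0,-1],"delta_rot":[0,0,0],"grip":-1},{"dp":[0,0,-1],"delta_rot":[0,0,0],"grip":-1}]'

```text
t: 3.8
eef_pos: [0.5544, 0.3464, 0.223]
orientation: [0.001, 0.903, 0.43, -0.009]
ft_force: [-0.1, 0.9, -0.1]
finger_gap: 0.998
grasp_force: 0.0
```

Call:
apply_moves --targets '[{"dp":[0,0,-0.2],"delta_rot":[0,0,0],"grip":-1},{"dp":[0,0,-0.4],"delta_rot":[0,0,0],"grip":-1},{"dp":[0,0,-0.4],"delta_rot":[0,0,0],"grip":-1},{"dp":[0,0,-0.4],"delta_rot":[0,0,0],"grip":-1}]'

```text
t: 4.2
eef_pos: [0.56, 0.3515, 0.1542]
orientation: [0.0, 0.902, 0.431, 0.002]
ft_force: [1.0, 0.6, 0.9]
finger_gap: 1.007
grasp_force: 0.0
```

Run:
```python
from h import *
d=cam("side");s=env.state();print(s["eef_pos"],s["orientation"],s["q"])
a=cv2.cvtColor(d["img"],cv2.COLOR_RGB2BGR)[120:280,260:460]
cv2.imwrite("pics/c3.png",cv2.resize(a,None,fx=3.7,fy=3.7,interpolation=cv2.INTER_CUBIC))
```

```text
[0.56050059 0.35217721 0.15516447] [-1.36652981e-04  9.02424906e-01  4.30837073e-01  2.94739839e-03] [ 5.43761598e-01  5.03466340e-01  1.46628727e+00 -3.33749786e-04
  1.16594590e+00  1.22384402e+00]
```

View pics/c3.png

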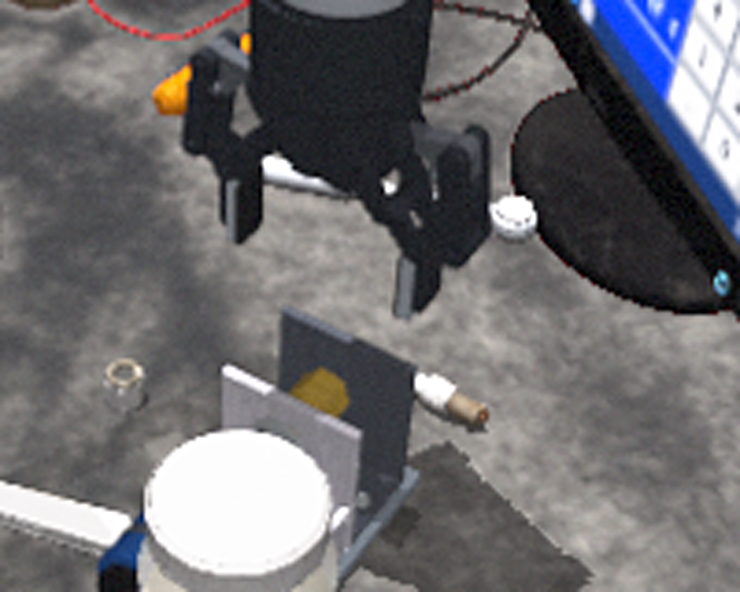

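The fingers straddle the gap. Their tips are at crop pixels (235,240) and (402,317), the head is at (320,392), and the alignment looks right. Next I'll check the tip midpoint numerically.

Run:
```python
from h import *
d=cam("side");s=env.state();print(s["eef_pos"],s["orientation"],s["ft_force"])
uv=(np.array([(235,240),(402,317)])+.5)/3.7-.5+[260,120]
X=atz(d,uv,s["eef_pos"][2]+.013);print(X,X.mean(0),np.linalg.norm(X[0]-X[1]))
H=np.array([.5607,.3546]);yaw=.892;R=np.array([[np.cos(yaw),np.sin(yaw)],[-np.sin(yaw),np.cos(yaw)]])
print("fixture-frame tcp offset",R@(s["eef_pos"][:2]-H), "need dp/.2",(np.r_[H,.055]-s["eef_pos"])/.2)
```

```text
[0.56049545 0.35242887 0.15542352] [-2.19165394e-04  9.02392674e-01  4.30901506e-01  3.36247382e-03] [-0.19303524 -0.78784808 -0.56498812]
[[0.51994431 0.37467084 0.16842352]
 [0.59137678 0.31596598 0.16842352]] [0.55566054 0.34531841 0.16842352] 0.09246003454872863
fixture-frame tcp offset [-0.00181828 -0.00120395] need dp/.2 [ 0.00102273  0.01085564 -0.50211759]
```

Call:
apply_moves --targets '[{"dp":[0,0.01,-0.04],"delta_rot":[0,0,0],"grip":-1},{"dp":[0,0.01,-0.08],"delta_rot":[0,0,0],"grip":-1},{"dp":[0,0.01,-0.12],"delta_rot":[0,0,0],"grip":-1},{"dp":[0,0.01,-0.16],"delta_rot":[0,0,0],"grip":-1},{"dp":[0,0.01,-0.2],"delta_rot":[0,0,0],"grip":-1},{"dp":[0,0.01,-0.2],"delta_rot":[0,0,0],"grip":-1},{"dp":[0,0.01,-0.2],"delta_rot":[0,0,0],"grip":-1}]'

```text
t: 5.0
eef_pos: [0.5582, 0.3538, 0.111]
orientation: [0.0, 0.902, 0.431, -0.0]
ft_force: [-0.2, 0.2, 0.2]
finger_gap: 0.998
grasp_force: 0.0
```

Call:
apply_moves --targets '[{"dp":[0.012,0.005,-0.04],"delta_rot":[0,0,0],"grip":-1},{"dp":[0.012,0.005,-0.08],"delta_rot":[0,0,0],"grip":-1},{"dp":[0.012,0.005,-0.12],"delta_rot":[0,0,0],"grip":-1},{"dp":[0.012,0.005,-0.16],"delta_rot":[0,0,0],"grip":-1},{"dp":[0.012,0.005,-0.2],"delta_rot":[0,0,0],"grip":-1},{"dp":[0.012,0.005,-0.24],"delta_rot":[0,0,0],"grip":-1},{"dp":[0.012,0.005,-0.28],"delta_rot":[0,0,0],"grip":-1},{"dp":[0.012,0.005,-0.28],"delta_rot":[0,0,0],"grip":-1},{"dp":[0.012,0.005,-0.28],"delta_rot":[0,0,0],"grip":-1}]'

```text
t: 5.9
eef_pos: [0.5607, 0.3549, 0.0552]
orientation: [0.0, 0.902, 0.431, -0.0]
ft_force: [-0.4, -0.2, 0.2]
finger_gap: 1.001
grasp_force: 0.0
```

Run:
```python
from h import *
d=cam("side");s=env.state();print(s["eef_pos"],s["orientation"],s["ft_force"])
a=cv2.cvtColor(d["img"],cv2.COLOR_RGB2BGR)[140:300,260:460]
cv2.imwrite("pics/c4.png",cv2.resize(a,None,fx=3.7,fy=3.7,interpolation=cv2.INTER_CUBIC))
```

```text
[0.56086763 0.35498351 0.0555865 ] [4.71981773e-06 9.02281512e-01 4.31147278e-01 3.12777530e-04] [0.83683192 0.4647393  0.63237654]
```

View pics/c4.png

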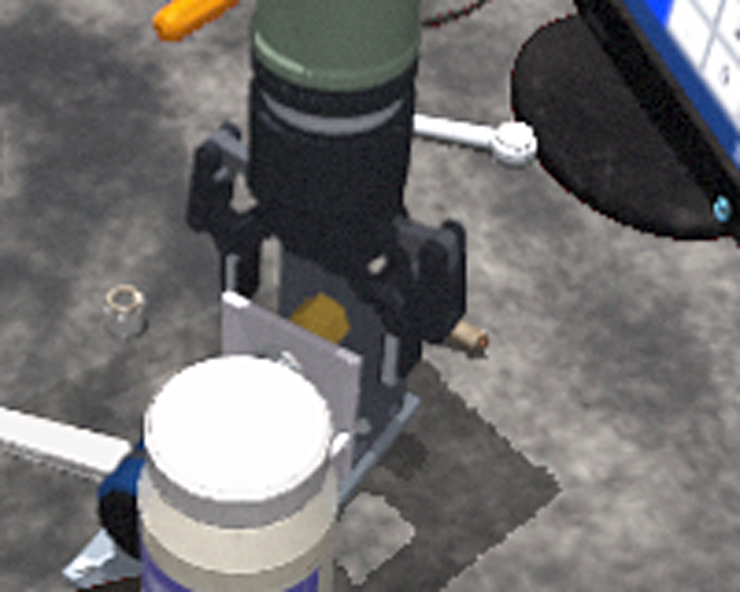

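The fingers stand clear on both sides of the head (320,318) and nothing is touching. Closing now with a light grip.

Call:
apply_moves --targets '[{"dp":[0,0,0],"delta_rot":[0,0,0],"grip":1},{"dp":[0,0,0],"delta_rot":[0,0,0],"grip":1},{"dp":[0,0,0],"delta_rot":[0,0,0],"grip":1},{"dp":[0,0,0],"delta_rot":[0,0,0],"grip":1},{"dp":[0,0,0],"delta_rot":[0,0,0],"grip":1},{"dp":[0,0,0],"delta_rot":[0,0,0],"grip":1},{"dp":[0,0,0],"delta_rot":[0,0,0],"grip":1},{"dp":[0,0,0],"delta_rot":[0,0,0],"grip":1},{"dp":[0,0,0],"delta_rot":[0,0,0],"grip":1},{"dp":[0,0,0],"delta_rot":[0,0,0],"grip":1}]' --squeeze 32

```text
t: 6.95
eef_pos: [0.5603, 0.3552, 0.0556]
orientation: [-0.0, 0.902, 0.431, -0.0]
ft_force: [-4.8, 2.9, 5.5]
finger_gap: 0.277
grasp_force: 34.0
```

Run:
```python
from h import *
d=cam("side");s=env.state();print({k:np.round(s[k],4) for k in("t","eef_pos","orientation","ft_force","moment","finger_gap","grasp_force")})
a=cv2.cvtColor(d["img"],cv2.COLOR_RGB2BGR)[180:260,300:400]
cv2.imwrite("pics/c5.png",cv2.resize(a,None,fx=7,fy=7,interpolation=cv2.INTER_CUBIC))
```

```text
{'t': np.float64(7.0), 'eef_pos': array([0.5604, 0.3552, 0.0556]), 'orientation': array([-3.000e-04,  9.023e-01,  4.311e-01,  0.000e+00]), 'ft_force': array([-3.9171,  2.995 ,  5.8182]), 'moment': array([ 0.3727,  0.6936, -0.0405]), 'finger_gap': np.float64(0.2755), 'grasp_force': np.float64(34.057)}
```

View pics/c5.png

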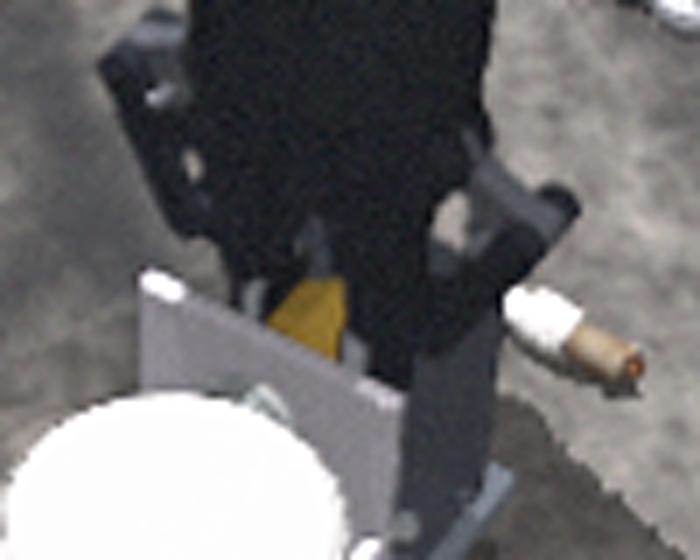

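The fingers hold the flats (opening ≈23.5 mm, 34 N), with the head visible between the pads at crop pixel (315,315). Now I'll hold while the nut runs up.

Call:
apply_moves --targets '[{"dp":[0,0,0],"delta_rot":[0,0,0],"grip":1},{"dp":[0,0,0],"delta_rot":[0,0,0],"grip":1},{"dp":[0,0,0],"delta_rot":[0,0,0],"grip":1},{"dp":[0,0,0],"delta_rot":[0,0,0],"grip":1},{"dp":[0,0,0],"delta_rot":[0,0,0],"grip":1},{"dp":[0,0,0],"delta_rot":[0,0,0],"grip":1},{"dp":[0,0,0],"delta_rot":[0,0,0],"grip":1},{"dp":[0,0,0],"delta_rot":[0,0,0],"grip":1},{"dp":[0,0,0],"delta_rot":[0,0,0],"grip":1},{"dp":[0,0,0],"delta_rot":[0,0,0],"grip":1},{"dp":[0,0,0],"delta_rot":[0,0,0],"grip":1},{"dp":[0,0,0],"delta_rot":[0,0,0],"grip":1},{"dp":[0,0,0],"delta_rot":[0,0,0],"grip":1},{"dp":[0,0,0],"delta_rot":[0,0,0],"grip":1},{"dp":[0,0,0],"delta_rot":[0,0,0],"grip":1},{"dp":[0,0,0],"delta_rot":[0,0,0],"grip":1},{"dp":[0,0,0],"delta_rot":[0,0,0],"grip":1},{"dp":[0,0,0],"delta_rot":[0,0,0],"grip":1},{"dp":[0,0,0],"delta_rot":[0,0,0],"grip":1},{"dp":[0,0,0],"delta_rot":[0,0,0],"grip":1}]'

```text
t: 9.0
eef_pos: [0.5604, 0.3552, 0.0556]
orientation: [-0.0, 0.902, 0.431, -0.0]
ft_force: [-4.6, 3.4, 5.1]
finger_gap: 0.273
grasp_force: 34.1
```

Call:
apply_moves --targets '[{"dp":[0,0,0],"delta_rot":[0,0,0],"grip":1},{"dp":[0,0,0],"delta_rot":[0,0,0],"grip":1},{"dp":[0,0,0],"delta_rot":[0,0,0],"grip":1},{"dp":[0,0,0],"delta_rot":[0,0,0],"grip":1},{"dp":[0,0,0],"delta_rot":[0,0,0],"grip":1},{"dp":[0,0,0],"delta_rot":[0,0,0],"grip":1},{"dp":[0,0,0],"delta_rot":[0,0,0],"grip":1},{"dp":[0,0,0],"delta_rot":[0,0,0],"grip":1},{"dp":[0,0,0],"delta_rot":[0,0,0],"grip":1},{"dp":[0,0,0],"delta_rot":[0,0,0],"grip":1},{"dp":[0,0,0],"delta_rot":[0,0,0],"grip":1},{"dp":[0,0,0],"delta_rot":[0,0,0],"grip":1},{"dp":[0,0,0],"delta_rot":[0,0,0],"grip":1},{"dp":[0,0,0],"delta_rot":[0,0,0],"grip":1},{"dp":[0,0,0],"delta_rot":[0,0,0],"grip":1},{"dp":[0,0,0],"delta_rot":[0,0,0],"grip":1},{"dp":[0,0,0],"delta_rot":[0,0,0],"grip":1},{"dp":[0,0,0],"delta_rot":[0,0,0],"grip":1},{"dp":[0,0,0],"delta_rot":[0,0,0],"grip":1},{"dp":[0,0,0],"delta_rot":[0,0,0],"grip":1}]'

```text
t: 11.0
eef_pos: [0.5603, 0.3552, 0.0556]
orientation: [-0.0, 0.902, 0.431, -0.0]
ft_force: [-5.2, 2.4, 5.1]
finger_gap: 0.274
grasp_force: 34.1
```

Run:
```python
from h import *
d=cam("side");s=env.state();print({k:np.round(s[k],4) for k in("t","eef_pos","ft_force","moment","finger_gap","grasp_force")})
a=cv2.cvtColor(d["img"],cv2.COLOR_RGB2BGR)
cv2.imwrite("pics/s11.png",a)
```

```text
{'t': np.float64(11.05), 'eef_pos': array([0.5603, 0.3552, 0.0556]), 'ft_force': array([-3.8796,  2.1672,  4.6565]), 'moment': array([ 0.3986,  0.6696, -0.0248]), 'finger_gap': np.float64(0.2744), 'grasp_force': np.float64(34.0592)}
```

Stable hold, so I'm continuing.

Call:
apply_moves --targets '[{"dp":[0,0,0],"delta_rot":[0,0,0],"grip":1},{"dp":[0,0,0],"delta_rot":[0,0,0],"grip":1},{"dp":[0,0,0],"delta_rot":[0,0,0],"grip":1},{"dp":[0,0,0],"delta_rot":[0,0,0],"grip":1},{"dp":[0,0,0],"delta_rot":[0,0,0],"grip":1},{"dp":[0,0,0],"delta_rot":[0,0,0],"grip":1},{"dp":[0,0,0],"delta_rot":[0,0,0],"grip":1},{"dp":[0,0,0],"delta_rot":[0,0,0],"grip":1},{"dp":[0,0,0],"delta_rot":[0,0,0],"grip":1},{"dp":[0,0,0],"delta_rot":[0,0,0],"grip":1},{"dp":[0,0,0],"delta_rot":[0,0,0],"grip":1},{"dp":[0,0,0],"delta_rot":[0,0,0],"grip":1},{"dp":[0,0,0],"delta_rot":[0,0,0],"grip":1},{"dp":[0,0,0],"delta_rot":[0,0,0],"grip":1},{"dp":[0,0,0],"delta_rot":[0,0,0],"grip":1},{"dp":[0,0,0],"delta_rot":[0,0,0],"grip":1},{"dp":[0,0,0],"delta_rot":[0,0,0],"grip":1},{"dp":[0,0,0],"delta_rot":[0,0,0],"grip":1},{"dp":[0,0,0],"delta_rot":[0,0,0],"grip":1},{"dp":[0,0,0],"delta_rot":[0,0,0],"grip":1}]'

```text
t: 13.05
eef_pos: [0.5604, 0.3552, 0.0556]
orientation: [-0.0, 0.902, 0.431, -0.0]
ft_force: [-4.8, 3.4, 5.8]
finger_gap: 0.275
grasp_force: 34.1
```

Call:
apply_moves --targets '[{"dp":[0,0,0],"delta_rot":[0,0,0],"grip":1},{"dp":[0,0,0],"delta_rot":[0,0,0],"grip":1},{"dp":[0,0,0],"delta_rot":[0,0,0],"grip":1},{"dp":[0,0,0],"delta_rot":[0,0,0],"grip":1},{"dp":[0,0,0],"delta_rot":[0,0,0],"grip":1},{"dp":[0,0,0],"delta_rot":[0,0,0],"grip":1},{"dp":[0,0,0],"delta_rot":[0,0,0],"grip":1},{"dp":[0,0,0],"delta_rot":[0,0,0],"grip":1},{"dp":[0,0,0],"delta_rot":[0,0,0],"grip":1},{"dp":[0,0,0],"delta_rot":[0,0,0],"grip":1},{"dp":[0,0,0],"delta_rot":[0,0,0],"grip":1},{"dp":[0,0,0],"delta_rot":[0,0,0],"grip":1},{"dp":[0,0,0],"delta_rot":[0,0,0],"grip":1},{"dp":[0,0,0],"delta_rot":[0,0,0],"grip":1},{"dp":[0,0,0],"delta_rot":[0,0,0],"grip":1},{"dp":[0,0,0],"delta_rot":[0,0,0],"grip":1},{"dp":[0,0,0],"delta_rot":[0,0,0],"grip":1},{"dp":[0,0,0],"delta_rot":[0,0,0],"grip":1},{"dp":[0,0,0],"delta_rot":[0,0,0],"grip":1},{"dp":[0,0,0],"delta_rot":[0,0,0],"grip":1}]'

```text
t: 15.05
eef_pos: [0.5604, 0.3552, 0.0557]
orientation: [-0.0, 0.902, 0.431, 0.0]
ft_force: [-4.5, 2.3, 4.4]
finger_gap: 0.27
grasp_force: 34.1
```

Call:
apply_moves --targets '[{"dp":[0,0,0],"delta_rot":[0,0,0],"grip":1},{"dp":[0,0,0],"delta_rot":[0,0,0],"grip":1},{"dp":[0,0,0],"delta_rot":[0,0,0],"grip":1},{"dp":[0,0,0],"delta_rot":[0,0,0],"grip":1},{"dp":[0,0,0],"delta_rot":[0,0,0],"grip":1},{"dp":[0,0,0],"delta_rot":[0,0,0],"grip":1},{"dp":[0,0,0],"delta_rot":[0,0,0],"grip":1},{"dp":[0,0,0],"delta_rot":[0,0,0],"grip":1},{"dp":[0,0,0],"delta_rot":[0,0,0],"grip":1},{"dp":[0,0,0],"delta_rot":[0,0,0],"grip":1},{"dp":[0,0,0],"delta_rot":[0,0,0],"grip":1},{"dp":[0,0,0],"delta_rot":[0,0,0],"grip":1},{"dp":[0,0,0],"delta_rot":[0,0,0],"grip":1},{"dp":[0,0,0],"delta_rot":[0,0,0],"grip":1},{"dp":[0,0,0],"delta_rot":[0,0,0],"grip":1},{"dp":[0,0,0],"delta_rot":[0,0,0],"grip":1},{"dp":[0,0,0],"delta_rot":[0,0,0],"grip":1},{"dp":[0,0,0],"delta_rot":[0,0,0],"grip":1},{"dp":[0,0,0],"delta_rot":[0,0,0],"grip":1},{"dp":[0,0,0],"delta_rot":[0,0,0],"grip":1}]'

```text
t: 17.05
eef_pos: [0.5604, 0.3552, 0.0557]
orientation: [-0.0, 0.902, 0.431, -0.0]
ft_force: [-4.6, 3.5, 5.4]
finger_gap: 0.272
grasp_force: 33.9
```

Call:
apply_moves --targets '[{"dp":[0,0,0],"delta_rot":[0,0,0],"grip":1},{"dp":[0,0,0],"delta_rot":[0,0,0],"grip":1},{"dp":[0,0,0],"delta_rot":[0,0,0],"grip":1},{"dp":[0,0,0],"delta_rot":[0,0,0],"grip":1},{"dp":[0,0,0],"delta_rot":[0,0,0],"grip":1},{"dp":[0,0,0],"delta_rot":[0,0,0],"grip":1},{"dp":[0,0,0],"delta_rot":[0,0,0],"grip":1},{"dp":[0,0,0],"delta_rot":[0,0,0],"grip":1},{"dp":[0,0,0],"delta_rot":[0,0,0],"grip":1},{"dp":[0,0,0],"delta_rot":[0,0,0],"grip":1},{"dp":[0,0,0],"delta_rot":[0,0,0],"grip":1},{"dp":[0,0,0],"delta_rot":[0,0,0],"grip":1},{"dp":[0,0,0],"delta_rot":[0,0,0],"grip":1},{"dp":[0,0,0],"delta_rot":[0,0,0],"grip":1},{"dp":[0,0,0],"delta_rot":[0,0,0],"grip":1},{"dp":[0,0,0],"delta_rot":[0,0,0],"grip":1},{"dp":[0,0,0],"delta_rot":[0,0,0],"grip":1},{"dp":[0,0,0],"delta_rot":[0,0,0],"grip":1},{"dp":[0,0,0],"delta_rot":[0,0,0],"grip":1},{"dp":[0,0,0],"delta_rot":[0,0,0],"grip":1}]'

```text
t: 19.05
eef_pos: [0.5604, 0.3552, 0.0556]
orientation: [-0.0, 0.902, 0.431, -0.0]
ft_force: [-4.7, 2.5, 5.0]
finger_gap: 0.273
grasp_force: 33.9
```

Run:
```python
from h import *
d=cam("side");s=env.state();print({k:np.round(s[k],4) for k in("t","eef_pos","ft_force","moment","finger_gap","grasp_force")})
b=cv2.cvtColor(d["img"],cv2.COLOR_RGB2BGR); a=cv2.imread("pics/s11.png")
f=lambda i:cv2.resize(i[195:265,310:375],None,fx=6,fy=6,interpolation=cv2.INTER_CUBIC)
cv2.imwrite("pics/c6.png",np.hstack([f(a),f(b)]))
```

```text
{'t': np.float64(19.1), 'eef_pos': array([0.5604, 0.3552, 0.0557]), 'ft_force': array([-3.889 ,  3.6281,  3.8794]), 'moment': array([ 0.4048,  0.7249, -0.0287]), 'finger_gap': np.float64(0.2759), 'grasp_force': np.float64(33.947)}
```

View pics/c6.png

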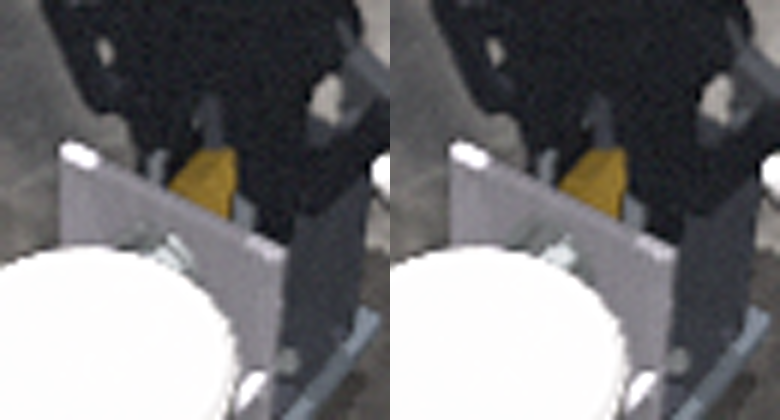

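Left is t=11, right is t=19. The head hasn't moved between the pads, and the nut (right panel, 560,245) has advanced to the bracket. The moment about the bolt axis has risen by about 0.045 N m, which fits a tight nut. I'll hold 2 s more and check that the nut has stopped.

Call:
apply_moves --targets '[{"dp":[0,0,0],"delta_rot":[0,0,0],"grip":1},{"dp":[0,0,0],"delta_rot":[0,0,0],"grip":1},{"dp":[0,0,0],"delta_rot":[0,0,0],"grip":1},{"dp":[0,0,0],"delta_rot":[0,0,0],"grip":1},{"dp":[0,0,0],"delta_rot":[0,0,0],"grip":1},{"dp":[0,0,0],"delta_rot":[0,0,0],"grip":1},{"dp":[0,0,0],"delta_rot":[0,0,0],"grip":1},{"dp":[0,0,0],"delta_rot":[0,0,0],"grip":1},{"dp":[0,0,0],"delta_rot":[0,0,0],"grip":1},{"dp":[0,0,0],"delta_rot":[0,0,0],"grip":1},{"dp":[0,0,0],"delta_rot":[0,0,0],"grip":1},{"dp":[0,0,0],"delta_rot":[0,0,0],"grip":1},{"dp":[0,0,0],"delta_rot":[0,0,0],"grip":1},{"dp":[0,0,0],"delta_rot":[0,0,0],"grip":1},{"dp":[0,0,0],"delta_rot":[0,0,0],"grip":1}]'

```text
t: 20.6
eef_pos: [0.5604, 0.3552, 0.0557]
orientation: [-0.0, 0.902, 0.431, -0.0]
ft_force: [-4.1, 2.1, 5.6]
finger_gap: 0.271
grasp_force: 33.9
```

Run:
```python
from h import *
def g():
    M=[];I=[]
    for _ in range(6):
        I.append(cam("side")["img"].astype(float));M.append(env.state()["moment"])
    m=np.mean(M,0);print(env.state()["t"],"Mx",m[0]*.628+m[1]*.778);return np.mean(I,0)
a=g();b=g();c=cv2.cvtColor(cv2.imread("pics/s11.png"),cv2.COLOR_BGR2RGB)
n=np.s_[229:243,330:345];bg=np.s_[205:219,375:390]
for x,y in((a,b),(c,b)): print("nut",abs(x-y)[n].mean(),"bg",abs(x-y)[bg].mean())
```

```text
20.9 Mx 0.8112556256653878
21.2 Mx 0.8294352545570527
nut 0.7687830687830693 bg 1.0079365079365077
nut 7.483862433862435 bg 1.774074074074074
```

The nut has stopped: picture change there is down to noise level. The head is still held, so I'm handing in.

```bash
python3 -c "
from plant import env
print(env.sign_off())"
```

```text
the job is handed in; nothing more can be done
None
```

The job is handed in at about 21 s: the bolt head was held at about 34 N a finger while the nut ran up, the pictures and axis moment indicate the nut is tight against the bracket, and the head is still gripped (sign-off gave no verdict).

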